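# Check the oil-clarity meter with its glass check cell

## Task

Check the oil-clarity meter: lift the black blanking plug out of its cell guide and park it, seated, in the empty pocket of the grey rack. Then take the taller of the two glass check cells by its two broad frosted faces only (never touch the clear end windows with the fingers), lower it upright into the guide with the clear windows facing the lenses, and press it fully down against the spring shutter so that the light passes through it. Finish while still gripping the cell and holding it fully down; the spring would lift it if you let go, and leave the short cell where it stands.

Things in the scene. Friction and masses are not known exactly. Their poses are not given: they have to be found in the camera images.
- meter: Fixed bench instrument, origin under its centre on the table, z up. Base 100 mm (x) by 204 mm (y). Light runs along y between two lens barrels (y +-24 to +-53 mm, top 70 mm above the table); housings at y +-49 to +-97 mm, x within +-33 mm, tops 103 mm above the table. The cell guide is in the middle.
- guide_mouth (a point): Centre of the mouth of the meter's aluminium cell guide, at its rim, 80 mm above the table; axes as the meter (light along y). Inside, the guide is 27 mm (x) by 39 mm (y), open in the middle of its x sides; its top 10 mm flare outward about 4 mm all round. The lenses are 28 mm below the rim. Keep the fingers above the rim.
- shutter (a joint): Travel of the spring shutter in the guide, m. 0: up, its pad 20 mm below the rim, its blades before the lenses. The foot of a cell pushes it straight down; 0.025: down on its stop, lenses free, pad and foot of the cell 45 mm below the rim. The spring pushes up with 4 N at 0 and 8 N at 0.025, more than a cell weighs.
- plug: Black plastic blanking plug, 60 g; origin: centre of the underside of its foot, z up. Foot 22 mm (x) by 34 mm (y) by 14 mm; above it a flange 46 by 58 by 4 mm; on that an upright fin 12 mm thick (x), 34 mm long (y), 40 mm tall. At the start it hangs by its flange in the guide, axes as the meter's.
- plug_grip (a point): Grip point of the plug, on the centre line of its fin: 28 mm above the top of the flange, 12 mm below the top of the fin, 46 mm above the underside of the foot. Axes as the plug. At the start 112 mm above the table.
- pocket_free (a point): Centre of the empty pocket of the rack, at the level of the rack's top, 20 mm above the table; z up, axes as the rack. The rack is a fixed grey plastic block, 72 mm (x) by 240 mm (y), on a plate 6 mm larger, with three like pockets 80 mm apart along y, 27 mm (x) by 39 mm (y), 14 mm deep; this is the one at the -y end. The seated plug's grip point is 32 mm above it.
- cell_center (a point): Centre of the taller glass check cell: 24 mm (x) by 36 mm (y) by 100 mm (z, up), its top 6 mm a black cap 19 by 31 mm. Broad faces (+-x) white, frosted; narrow ends (+-y) clear windows. It stands in the middle or +y end pocket of the rack, foot 6 mm above the table. 110 to 190 g. Fully down in the guide this point is 5 mm above the rim, so grip about 22 mm above it.
- cell_windows: The two clear windows on the narrow (+-y) ends of the taller cell, not to be touched with the fingers. Origin: centre of the foot of the cell; axes as the cell.
- short_cell_center (a point): Centre of the short glass cell: the same 24 by 36 mm section and cap, but only 64 mm tall. It stands in the other pocket of the rack and stays there.
Things that resemble listed ones, but are neither listed nor needed, are in the scene too. Leave any orange look-alike of the plug alone.

How it is judged:
By the outcome, as a careful person would: the job done as asked, in the order asked, and still so for the second after the job is handed in, while the arm keeps its last pose, push and grip.
It also fails if it takes over 56 s, if anything falls off the work surface, if the arm or the gripper's body presses on something with over 40 N, if the wrist force passes 120 N, or if a joint passes its speed limit or range.

## Robot

A 6-joint arm with a two-finger parallel gripper is mounted at the origin on the work surface; the furniture and walls round the work are solid. World frame = base frame: x ahead of the robot, y to its left, z up, the work surface at z = 0. Lengths are in m, angles in degrees, forces in N, time in s.
With the tool pointing down it reaches from about 0.4 to 0.825 m from the base axis. Payload 7 kg.
Tool frame: the origin (TCP) lies between the finger pads; the fingertips stand 19 mm ahead of it and the grasp point (between the pads) is the TCP; z points along the fingers, y is the line along which they close (so a half turn about z gives the same grasp; the last joint's range is limited). The gripper opens to 88 mm and grips with 3 to 60 N. Pads are 19 mm wide; open, the fingers measure 130 mm over their backs; the gripper's body (78 mm by 193 mm) begins 47 mm behind the grasp point.
Start: joints at [-50.758, 20.546, 0.682, 0, -70.136, -16.507], TCP at [0.261, -0.623, 0.246] pointing down, gripper open.
Joint ranges: [-176.03, 176.03], [-82.01, 121.73], [-58.28, 71.71], [-173.87, 95.51], [-174.79, -0.11], [-173.66, 173.66]. Speed limits (degrees/s): [136.94, 136.94, 172.46, 180, 180, 180].

## Interface

Orientations are given as [roll, pitch, yaw] about the fixed x, y, z axes, in that order (R = Rz(yaw) Ry(pitch) Rx(roll)).
In Python, from plant import get_obs, snapshot, close_job, spot_in, spot_point gives the robot as it stands.
- The arm moves only by the tool play_rows, never from a script. Its argument "plan" is a list of rows, each a list of 6 numbers: the shift along the tool's x, y, z in cm, then the turn, a rotation vector about the tool's x, y, z in degrees. A call has 1 to 20 rows; each row shifts and turns the commanded pose from where the row before left it, along the tool's axes as they then stand; what a row does not reach is not made up. A row lasts 1/12 s, in which the tool goes at most 41.7 mm and 7.16 degrees, less where a joint would pass 70% of its speed; a pose out of reach is approached as far as the arm can. A call is refused whole if a number of a shift passes 4.17 or a number of a turn 7.16, either way. A call with a gripper value outside its range is refused whole. "grip" is the finger opening in cm, from 0 to 8.76, set as the call begins (left out, the last holds). The fingers move at their own pace and stop on an object; the grip force is fixed at half the most. Time passes only in rows, so rows that do not move let the fingers close. It gives the time, the measured TCP pose, the force, the opening and the grip force at its end, in the units of the state.
- get_obs(): the state, without advancing time (a new reading comes with each control period).
- snapshot(name): name is "scene" or "side" or "wrist"; returns a dict with "frame" (420x560x3 uint8, red, green, blue), "fx", "fy", "cx", "cy" (pixels), "position" and "attitude" of the camera in the world. Camera axes: x right, y down, z forward; pixel columns grow to the right and rows downward; lengths in m; the calibration is good to about 2 mm. A picture is of the moment at which its call begins. There is no depth.
- close_job(): hands the job in; it is judged then, once.
Trained networks look in the newest picture that a camera, given by its name, has taken for a name from the list of things; names that differ only in an ending like _2 or _b are one class to them, and where a whole thing is asked for, a point or a joint stands for the part that bears it (a point fixed in the world has none). Each returns a list of dicts, best first, with "score" (0 to 1); they miss things now and then, are a little off and sometimes report something else, mostly with a low value. They report only what shows in the picture. A call takes as long as a camera call. They do not tell look-alikes from the thing itself.
- spot_in(camera, thing): "position" ([x, y, z] in m, in world coordinates, good to about 4 mm: the middle of the surface that is visible of it).
- spot_point(camera, thing): "position" ([x, y, z] in m, in world coordinates, good to about 4 mm: a listed point, or the origin of a listed thing).
The state is a dict: "clock": time; "joint_pos": joint angles; "qvel": joint speeds; "tau": joint torques, N m; "tool_pos": TCP position; "orientation": TCP orientation; "force": force on the tool from outside, world axes, zero at the start; "moment": the same for the moment, N m; "opening": finger opening in m; "gripper_force": force on a finger pad.
Only numpy, scipy, OpenCV 4.12 (cv2) and the standard library are available. Lean on these libraries where they do the work, as an engineer would, in place of code of your own. Each camera call takes 0.05 s, during which the arm holds its last target. There are 200 camera calls.

## Working session

There is one attempt and no reset: what is moved stays moved. The work goes in short steps, Python scripts to look and compute and a tool call to move; the robot and the scene stay as the last step left them, time stands still between calls to the robot, and variables do not carry over. Pictures are saved under pics/ and viewed, at most 12 in all, crops included, and the job is handed in when it is done.

Besides the shell and the picture viewer there is one more tool, called after "Call:" as a command line: name --pt "numbers of a row" for each row, then --argument value for the rest. play_rows: Moves the arm, as the interface text tells. Its arguments: {"type":"object","properties":{"plan":{"type":"array","items":{"type":"array","items":{"type":"number"}}},"grip":{"type":"number"}},"required":["plan"]}

```bash
mkdir -p pics; ls
python3 - <<'E'
from plant import *
import cv2
import numpy as np
print(get_obs())
ims=[]
for c in ["scene","side"]:
    s=snapshot(c); cv2.imwrite(f"pics/{c}0.png",s["frame"][:,:,::-1])
    print(c,np.round(s["position"],3),s["attitude"],s["fx"])
    for t in ["meter","guide_mouth","plug","plug_grip","pocket_free","cell_center","short_cell_center"]:
        for d in spot_point(c,t)[:3]: print(c,t,np.round(d["position"],4),round(d["score"],2))
E
```

```text
pics
{'clock': 0.0, 'joint_pos': array([-5.07584966e+01,  2.05898424e+01,  6.33537604e-01, -2.03127563e-02,
       -7.01362186e+01, -1.65061416e+01]), 'qvel': array([ 0.0714187 , -0.10097221,  0.047583  , -0.0679316 ,  0.00793015,
       -0.09185146]), 'tau': array([-8.38932792e-04, -5.82712269e+01,  2.93046820e+01,  6.99698254e+00,
        6.74390380e-03, -1.74622232e-04]), 'tool_pos': array([ 0.26065982, -0.62213673,  0.24463825]), 'orientation': array([ 1.79905864e+02, -7.98167245e-03, -1.57271549e+02]), 'force': array([-0.40383082,  0.59549544, -0.22211643]), 'moment': array([-0.02113997, -0.02138198,  0.01985826]), 'gripper_force': 0.0, 'opening': 0.08775894814912032}
scene [-0.322 -0.606  0.718] [-1.22668352e+02 -1.02457296e-01 -5.33149185e+01] 511.0392344644422
scene meter [ 0.5746  0.2524 -0.0009] 0.73
scene guide_mouth [0.5752 0.25   0.0799] 0.73
scene plug [0.574  0.2523 0.0601] 0.82
scene plug [0.5606 0.0729 0.0059] 0.72
scene plug_grip [ 0.3984 -0.1882  0.0446] 0.82
scene plug_grip [0.5726 0.2451 0.1108] 0.49
scene pocket_free [ 0.511  -0.3253  0.0218] 0.78
scene cell_center [ 0.5113 -0.2497  0.0537] 0.93
scene short_cell_center [ 0.507  -0.1611  0.0379] 0.66
side [0.163 0.646 0.6  ] [-123.07208833    1.02188103 -154.16650546] 411.12632429436815
side meter [ 0.5749  0.248  -0.0019] 0.73
side meter [ 0.5115 -0.3248  0.0196] 0.64
side meter [ 0.5104 -0.1669  0.0366] 0.48
side guide_mouth [0.5763 0.2473 0.0806] 0.88
side plug [0.576  0.2512 0.0653] 0.86
side plug [ 0.4009 -0.1965  0.0035] 0.85
side plug [ 0.5608  0.0723 -0.002 ] 0.84
side plug_grip [ 0.4058 -0.1893  0.0437] 0.9
side plug_grip [0.5697 0.2493 0.112 ] 0.78
side plug_grip [0.5587 0.0695 0.0414] 0.66
side pocket_free [ 0.5163 -0.3229  0.0164] 0.72
side cell_center [ 0.5116 -0.2456  0.0569] 0.91
side short_cell_center [ 0.5103 -0.1653  0.0385] 0.66
```

View pics/scene0.png

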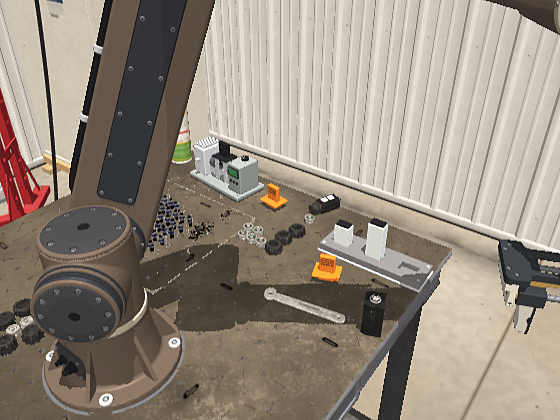

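View pics/side0.png

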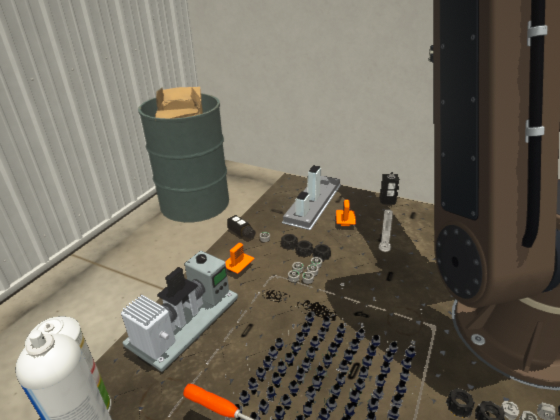

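The tall white cell stands in the middle pocket at scene (376,238), with the short one at (343,232) and the empty pocket at (410,268). The meter, with the black plug in it, is at (225,170). The orange look-alikes are at (272,195) and (325,265). The meter is near (0.575,0.25) and the rack near (0.511,-0.245). I'll turn the tool to yaw -90 and go above the meter.

Call:
play_rows --pt "0 0 0 0 0 -7" --pt "0 0 0 0 0 -7" --pt "0 0 0 0 0 -7" --pt "0 0 0 0 0 -7" --pt "0 0 0 0 0 -7" --pt "0 0 0 0 0 -7" --pt "0 0 0 0 0 -7" --pt "0 0 0 0 0 -7" --pt "0 0 0 0 0 -7" --pt "0 0 0 0 0 -4.3" --pt "-3.64 -1.31 0 0 0 0" --pt "-3.64 -1.31 0 0 0 0" --pt "-3.64 -1.31 0 0 0 0" --pt "-3.64 -1.31 0 0 0 0" --pt "-3.64 -1.31 0 0 0 0" --pt "-3.64 -1.31 0 0 0 0" --pt "-3.64 -1.31 0 0 0 0" --pt "-3.64 -1.31 0 0 0 0" --pt "-3.64 -1.31 0 0 0 0" --pt "-3.64 -1.31 0 0 0 0"

```text
clock: 2.47
tool_pos: [0.3919, -0.2567, 0.246]
orientation: [-179.9, -0.0, -90.0]
force: [1.7, 0.1, -0.0]
opening: 0.0876
gripper_force: 0.0
```

Call:
play_rows --pt "-3.64 -1.31 0 0 0 0" --pt "-3.64 -1.31 0 0 0 0" --pt "-3.64 -1.31 0 0 0 0" --pt "-3.64 -1.31 0 0 0 0" --pt "-3.64 -1.31 0 0 0 0" --pt "-3.64 -1.31 0 0 0 0" --pt "-3.64 -1.31 0 0 0 0" --pt "-3.64 -1.31 0 0 0 0" --pt "-3.64 -1.31 0 0 0 0" --pt "-3.64 -1.31 0 0 0 0" --pt "-3.64 -1.31 0 0 0 0" --pt "-3.64 -1.31 0 0 0 0" --pt "-3.64 -1.31 0 0 0 0" --pt "-3.64 -1.31 0 0 0 0" --pt "0 0 0 0 0 0" --pt "0 0 0 0 0 0"

```text
clock: 3.8
tool_pos: [0.5749, 0.2532, 0.2445]
orientation: [179.9, -0.0, -89.8]
force: [-0.0, -0.5, 0.1]
opening: 0.0877
gripper_force: 0.0
```

```bash
cat > h.py <<'E'
from plant import *
import cv2, numpy as np
from scipy.spatial.transform import Rotation as R
np.set_printoptions(suppress=True,precision=4)
def look(cam,things,pic=None):
    s=snapshot(cam)
    if pic: cv2.imwrite(f"pics/{pic}.png",s["frame"][:,:,::-1])
    print(cam,s["position"],s["attitude"])
    for t in things:
        for d in spot_point(cam,t)[:3]: print(cam,t,np.array(d["position"]),round(d["score"],2))
    return s
def ray(s,uv,z):  # pixel -> world point at height z
    uv=np.atleast_2d(uv).astype(float)
    d=np.c_[(uv[:,0]-s["cx"])/s["fx"],(uv[:,1]-s["cy"])/s["fy"],np.ones(len(uv))]
    d=d@R.from_euler("xyz",s["attitude"],degrees=True).as_matrix().T
    p=np.array(s["position"]); return p+d*((z-p[2])/d[:,2])[:,None]
def st():
    o=get_obs(); print(o["clock"],o["tool_pos"],o["orientation"],"F",o["force"],"M",o["moment"],"op",o["opening"],o["gripper_force"]); return o
E
python3 - <<'E'
from h import *
import pickle
st(); s=look("wrist",["meter","guide_mouth","plug","plug_grip"],"w1")
pickle.dump(s,open("w1.pkl","wb"))
E
```

```text
3.8 [0.5749 0.2532 0.2445] [179.9378  -0.0499 -89.8411] F [-0.0069 -0.5007  0.1268] M [-0.0073  0.1568 -0.0243] op 0.08769257232524368 0.0
wrist [0.5751 0.1795 0.3836] [ 164.2395   -0.0374 -179.7936]
wrist meter [0.5741 0.2501 0.0026] 0.67
wrist plug [0.5731 0.2496 0.065 ] 0.69
wrist plug [0.5612 0.0746 0.0019] 0.65
wrist plug_grip [0.573  0.2473 0.1126] 0.92
wrist plug_grip [0.5639 0.0789 0.0427] 0.73
```

View pics/w1.png

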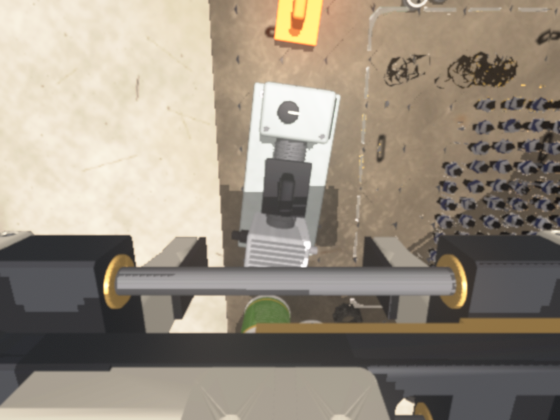

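The meter lies at (290,170), turned a few degrees in the picture, and the plug's flange is at (288,185). I'll get the yaw from the edges of the housing, base and flange.

Run:
```python
from h import *
import pickle
s=pickle.load(open("w1.pkl","rb"))
c=s["frame"][70:280,220:360,::-1]
cv2.imwrite("pics/w1c.png",cv2.resize(c,None,fx=2.8,fy=2.8,interpolation=cv2.INTER_CUBIC)) 
g=cv2.cvtColor(s["frame"],cv2.COLOR_RGB2GRAY)
lines=cv2.createLineSegmentDetector().detect(g)[0][:,0]
for l in lines:
    a,b=l[:2],l[2:]; m=(a+b)/2
    if 235<m[0]<345 and 75<m[1]<245 and np.hypot(*(b-a))>22:
        for z in (0.09,):
            w=ray(s,[a,b],z); d=w[1]-w[0]; an=np.degrees(np.arctan2(d[1],d[0]))
            print(np.round(l),w[:,:2].ravel(),round((an+45)%90-45,2))
```

```text
[261. 211. 265. 160.] [0.5987 0.2704 0.594  0.2198] -5.26
[309. 184. 305. 216.] [0.551  0.243  0.5546 0.2754] -6.47
[255.  82. 239. 228.] [0.6023 0.1493 0.621  0.2892] -7.62
[261. 134. 324. 142.] [0.5977 0.1946 0.5377 0.2021] -7.08
[324. 184. 340.  95.] [0.536  0.2428 0.5246 0.1604] -7.88
[304. 217. 282. 215.] [0.5548 0.2768 0.5777 0.2752] -3.96
[258. 139. 260. 104.] [0.6    0.1999 0.5979 0.1684] -3.69
[327. 137. 334.  96.] [0.5353 0.1974 0.5304 0.1606] -7.5
[336.  99. 330. 137.] [0.528  0.1638 0.5325 0.1974] -7.55
[333.  91. 268.  82.] [0.5312 0.1568 0.5903 0.1492] -7.27
[276. 158. 301. 161.] [0.5838 0.2171 0.5597 0.2198] -6.5
[293. 228. 269. 227.] [0.5661 0.2889 0.5904 0.2873] -3.82
[315. 240. 323. 188.] [0.5437 0.3023 0.5366 0.2469] -7.24
[252. 238. 301. 244.] [0.6086 0.3001 0.5579 0.3067] -7.41
[338. 189. 337. 221.] [0.5224 0.248  0.522  0.2806] 0.7
[300. 239. 251. 233.] [0.5593 0.3013 0.6097 0.2947] -7.45
[302. 248. 252. 241.] [0.5567 0.3104 0.6086 0.3034] -7.62
[266.  86. 261. 129.] [0.5923 0.1522 0.5973 0.1907] -7.39
```

View pics/w1c.png

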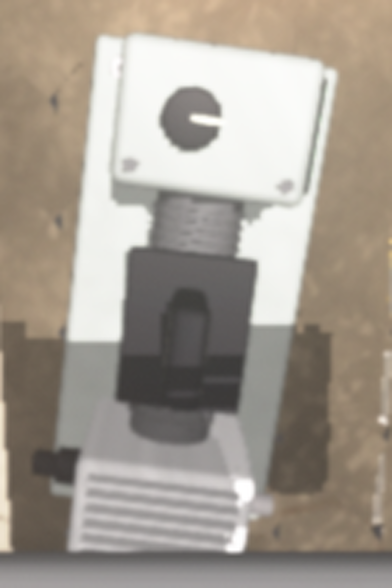

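The crop shows the flange corners at about (130,248), (257,262), (240,412) and (117,400), with the fin inside them. The meter's yaw is about -7.4°.

Run:
```python
from h import *
import pickle
s=pickle.load(open("w1.pkl","rb"))
f=lambda p:np.array(p)/2.8+[220,70]
w=ray(s,f([(130,248),(257,262),(240,412),(117,400)]),.084);print(w,w.mean(0),np.linalg.norm(w-np.roll(w,1,0),axis=1))
w=ray(s,f([(172,291),(205,291),(204,366),(163,366)]),.124);print(w,w.mean(0))
# housing -y top corners
w=ray(s,f([(127,35),(324,60),(303,203),(113,180)]),.103);print(w.mean(0), w.mean(0)[:2]+R.from_euler("z",-7.4,degrees=True).as_matrix()[:2,1]*.073)
```

```text
[[0.5929 0.2187 0.084 ]
 [0.5483 0.2235 0.084 ]
 [0.553  0.279  0.084 ]
 [0.5983 0.2745 0.084 ]] [0.5731 0.2489 0.084 ] [0.056  0.0448 0.0557 0.0455]
[[0.5778 0.2266 0.124 ]
 [0.5676 0.2266 0.124 ]
 [0.5677 0.2505 0.124 ]
 [0.5806 0.2505 0.124 ]] [0.5734 0.2386 0.124 ]
[0.5639 0.1763 0.103 ] [0.5733 0.2487]
```

Call:
play_rows --pt "0.42 0.19 1.5 0 0 3.8" --pt "0 0 2.5 0 0 3.8" --pt "0 0 2.5 0 0 0" --pt "0 0 2.5 0 0 0" --pt "0 0 2.5 0 0 0" --pt "0 0 1.2 0 0 0" --pt "0 0 0.55 0 0 0" --pt "0 0 0 0 0 0" --pt "0 0 0 0 0 0"

```text
clock: 4.8
tool_pos: [0.5735, 0.2471, 0.1143]
orientation: [-179.9, 0.0, -97.6]
force: [0.3, -0.8, 0.8]
opening: 0.0877
gripper_force: 0.0
```

Call:
play_rows --pt "0 0 0 0 0 0" --pt "0 0 0 0 0 0" --pt "0 0 0 0 0 0" --pt "0 0 0 0 0 0" --pt "0 0 0 0 0 0" --pt "0 0 0 0 0 0" --pt "0 0 0 0 0 0" --pt "0 0 0 0 0 0" --pt "0 0 0 0 0 0" --pt "0 0 0 0 0 0" --grip 0

```text
clock: 5.63
tool_pos: [0.5728, 0.2471, 0.113]
orientation: [180.0, -0.0, -97.6]
force: [0.3, 1.3, 0.2]
opening: 0.0266
gripper_force: 0.0
```

Call:
play_rows --pt "0 0 0 0 0 0" --pt "0 0 0 0 0 0" --pt "0 0 0 0 0 0" --pt "0 0 0 0 0 0" --pt "0 0 0 0 0 0"

```text
clock: 6.05
tool_pos: [0.5728, 0.2471, 0.113]
orientation: [180.0, 0.0, -97.6]
force: [0.8, -0.5, -0.4]
opening: 0.0121
gripper_force: 30.0
```

Call:
play_rows --pt "0 0 -0.5 0 0 0" --pt "0 0 -1.5 0 0 0" --pt "0 0 -2.5 0 0 0" --pt "0 0 -2.5 0 0 0" --pt "0 0 -2.5 0 0 0" --pt "0 0 -2.5 0 0 -4.8" --pt "0 0 -2 0 0 -4.8"

```text
clock: 6.63
tool_pos: [0.573, 0.2471, 0.2557]
orientation: [-179.9, 0.0, -87.8]
force: [0.6, -0.1, -0.7]
opening: 0.0118
gripper_force: 30.0
```

Call:
play_rows --pt "1.5 0.25 0 0 0 0" --pt "2.5 0.5 0 0 0 0" --pt "3.5 0.6 0 0 0 0" --pt "3.8 0.7 0 0 0 0" --pt "3.8 0.7 0 0 0 0" --pt "3.8 0.7 0 0 0 0" --pt "3.8 0.7 0 0 0 0" --pt "3.8 0.7 0 0 0 0" --pt "3.8 0.7 0 0 0 0" --pt "3.8 0.7 0 0 0 0" --pt "3.8 0.6 0 0 0 0" --pt "3 0.4 0 0 0 0" --pt "1.8 0.3 0 0 0 0" --pt "0.5 0 0 0 0 0" --pt "0 0 0 0 0 0" --pt "0 0 0 0 0 0"

```text
clock: 7.97
tool_pos: [0.5125, -0.1872, 0.253]
orientation: [180.0, 0.0, -88.0]
force: [0.1, -0.0, -0.5]
opening: 0.0116
gripper_force: 30.0
```

Run:
```python
from h import *
import pickle
st(); s=look("wrist",["pocket_free","cell_center","short_cell_center","plug_grip"],"w2")
pickle.dump(s,open("w2.pkl","wb"))
```

```text
7.9667 [ 0.5125 -0.1872  0.253 ] [179.9906   0.0134 -88.0259] F [ 0.1339 -0.0333 -0.5422] M [0.025  0.1042 0.0166] op 0.011590205781524832 29.999623596668243
wrist [ 0.515 -0.261  0.392] [ 164.1746    0.0199 -177.9781]
wrist pocket_free [ 0.5134 -0.3219  0.023 ] 0.56
wrist short_cell_center [ 0.506  -0.1618  0.0391] 0.85
wrist short_cell_center [ 0.5137 -0.3216  0.0204] 0.72
wrist plug_grip [ 0.5107 -0.1867  0.2501] 0.85
wrist plug_grip [ 0.4001 -0.1872  0.0441] 0.58
```

View pics/w2.png

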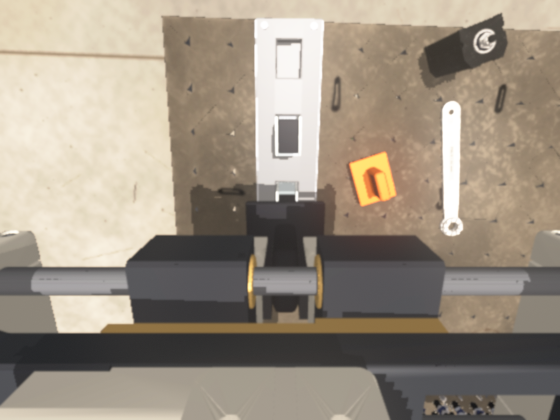

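The picture shows the empty pocket at (289,58), the tall cell's cap at (289,135), and the held plug's flange at the bottom around (285,210).

Run:
```python
from h import *
import pickle
s=pickle.load(open("w2.pkl","rb"))
g=cv2.cvtColor(s["frame"],cv2.COLOR_RGB2GRAY)
lines=cv2.createLineSegmentDetector().detect(g)[0][:,0]
for l in lines:
    a,b=l[:2],l[2:]; m=(a+b)/2
    if 250<m[0]<326 and 10<m[1]<200 and np.hypot(*(b-a))>14:
        z=.02 if m[1]<90 or np.hypot(*(b-a))>60 else .1
        w=ray(s,[a,b],z); d=w[1]-w[0]; an=np.degrees(np.arctan2(d[1],d[0]))
        print(np.round(l),z,w[:,:2].ravel(),round((an+45)%90-45,2))
c=s["frame"][15:225,240:340,::-1]
cv2.imwrite("pics/w2c.png",cv2.resize(c,None,fx=2.8,fy=2.8,interpolation=cv2.INTER_CUBIC))
```

```text
[278. 151. 278. 118.] 0.1 [ 0.5205 -0.2298  0.5217 -0.2594] 2.39
[298. 117. 297. 152.] 0.1 [ 0.503  -0.2612  0.502  -0.2293] 1.87
[297. 152. 279. 152.] 0.1 [ 0.5025 -0.2288  0.5191 -0.2283] 1.69
[316. 198. 324.  19.] 0.02 [ 0.4721 -0.1634  0.4766 -0.3637] 1.3
[274. 118. 274. 153.] 0.1 [ 0.5251 -0.2593  0.5239 -0.2273] 2.1
[279. 119. 296. 119.] 0.1 [ 0.5201 -0.2588  0.5051 -0.2592] 1.44
[253.  18. 256. 198.] 0.02 [ 0.5527 -0.3622  0.5484 -0.1609] 1.22
[276.  38. 301.  38.] 0.02 [ 0.5282 -0.3438  0.5008 -0.3446] 1.57
[300.  42. 277.  45.] 0.02 [ 0.5008 -0.3405  0.5267 -0.3369] 7.87
[302.  41. 301.  77.] 0.02 [ 0.4992 -0.3421  0.4979 -0.305 ] 1.94
[271. 157. 271. 127.] 0.1 [ 0.5271 -0.2236  0.5276 -0.2514] 1.13
[298.  77. 299.  46.] 0.02 [ 0.5023 -0.3048  0.502  -0.337 ] -0.53
[299. 191. 314. 191.] 0.1 [ 0.4983 -0.1909  0.4836 -0.1915] 2.46
[297. 190. 277. 190.] 0.1 [ 0.5008 -0.1921  0.5205 -0.191 ] 3.36
[274. 113. 299. 113.] 0.1 [ 0.5248 -0.2642  0.5019 -0.2647] 1.26
[277.  48. 277.  77.] 0.02 [ 0.526  -0.3336  0.5253 -0.304 ] 1.46
[274.  76. 274.  47.] 0.02 [ 0.5289 -0.3052  0.5295 -0.3348] 1.18
[322.  18. 257.  18.] 0.02 [ 0.4788 -0.3648  0.549  -0.3624] 1.95
[276. 180. 298. 181.] 0.1 [ 0.522  -0.2012  0.5001 -0.2015] 0.62
[258. 157. 258.  99.] 0.1 [ 0.5393 -0.2232  0.5399 -0.2752] 0.65
[301. 154. 302. 118.] 0.1 [ 0.4985 -0.227   0.4995 -0.2602] 1.6
```

View pics/w2c.png

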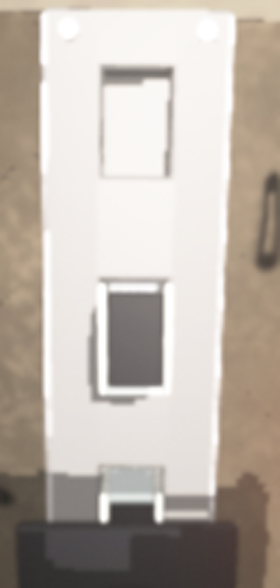

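Run:
```python
from h import *
import pickle
s=pickle.load(open("w2.pkl","rb"))
f=s["frame"].mean(2)
print(f[196:212,285].round(),f[205,240:252].round(),f[205,318:330].round())
g=cv2.cvtColor(s["frame"],cv2.COLOR_RGB2GRAY)
for l in cv2.createLineSegmentDetector().detect(g)[0][:,0]:
    m=(l[:2]+l[2:])/2
    if 235<m[0]<335 and 195<m[1]<250 and np.hypot(*(l[2:]-l[:2]))>15: print(l.round(),ray(s,[l[:2],l[2:]],.220)[:,:2].ravel())
```

```text
[64. 63. 64. 63. 62. 62. 66. 71. 78. 80. 79. 77. 76. 75. 76. 75.] [77. 80. 81. 79. 76. 65. 56. 54. 54. 54. 54. 54.] [63. 63. 63. 63. 63. 64. 70. 83. 90. 91. 92. 91.]
[297. 200. 322. 201.] [ 0.5064 -0.2142  0.4918 -0.2146]
[336. 191. 333. 232.] [ 0.4842 -0.2209  0.4836 -0.1953]
[325. 204. 323. 234.] [ 0.49   -0.2124  0.4895 -0.1935]
[246. 233. 245. 202.] [ 0.536  -0.1927  0.5368 -0.2122]
[259. 217. 284. 218.] [ 0.5281 -0.2029  0.5133 -0.2028]
```

Call:
play_rows --pt "1.5 0.1 0 0 0 0.5" --pt "3 0.1 0 0 0 0" --pt "3.5 0.1 0 0 0 0" --pt "3 0.08 0 0 0 0" --pt "2 0 0 0 0 0" --pt "0.8 0 0 0 0 0" --pt "0 0 1.5 0 0 0" --pt "0 0 2.5 0 0 0" --pt "0 0 3 0 0 0" --pt "0 0 3 0 0 0" --pt "0 0 3 0 0 0" --pt "0 0 2.5 0 0 0" --pt "0 0 1.5 0 0 0" --pt "0 0 1 0 0 0" --pt "0 0 0 0 0 0" --pt "0 0 0 0 0 0" --pt "0 0 0 0 0 0"

```text
clock: 9.63
tool_pos: [0.5138, -0.3254, 0.0744]
orientation: [-179.9, -0.0, -88.4]
force: [0.5, -0.7, -0.2]
opening: 0.0116
gripper_force: 30.0
```

Run:
```python
from h import *
st(); s=look("wrist",["pocket_free","plug"],"w3"); look("scene",["plug_grip","plug"])
```

```text
9.6333 [ 0.5138 -0.3254  0.0744] [-179.8913   -0.048   -88.4241] F [ 0.4833 -0.7295 -0.2152] M [0.0192 0.0324 0.0008] op 0.011600261491958537 29.99954491853714
wrist [ 0.5155 -0.3991  0.2136] [ 164.2365    0.1335 -178.3729]
wrist plug [ 0.5133 -0.3199  0.0248] 0.86
scene [-0.3222 -0.6065  0.7182] [-122.6684   -0.1025  -53.3149]
scene plug_grip [ 0.398  -0.188   0.0443] 0.81
scene plug_grip [0.5616 0.0747 0.0449] 0.7
scene plug_grip [ 0.5132 -0.3283  0.0712] 0.57
scene plug [ 0.4015 -0.1876 -0.0017] 0.88
scene plug [ 0.5125 -0.324   0.0239] 0.82
scene plug [0.5604 0.0733 0.0026] 0.66
```

View pics/w3.png

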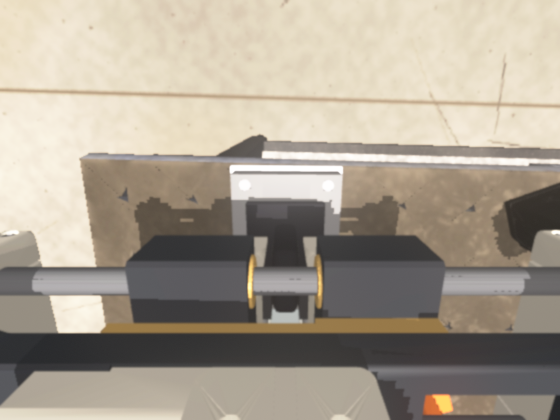

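The plug's flange (246 to 324) is centred over the rack (231 to 342), so I'll lower it.

Call:
play_rows --pt "0 0 0.4 0 0 0" --pt "0 0 0.4 0 0 0" --pt "0 0 0.4 0 0 0" --pt "0 0 0.3 0 0 0" --pt "0 0 0.3 0 0 0" --pt "0 0 0.2 0 0 0" --pt "0 0 0 0 0 0" --pt "0 0 0 0 0 0"

```text
clock: 10.6
tool_pos: [0.5127, -0.3254, 0.0531]
orientation: [180.0, -0.0, -88.5]
force: [-1.0, 0.2, 1.9]
opening: 0.0116
gripper_force: 30.0
```

Call:
play_rows --pt "0 0 0.1 0 0 0" --pt "0 0 0 0 0 0" --pt "0 0 0 0 0 0"

```text
clock: 10.85
tool_pos: [0.5127, -0.3254, 0.053]
orientation: [-180.0, -0.0, -88.4]
force: [-3.7, 2.2, 10.0]
opening: 0.0118
gripper_force: 30.0
```

Call:
play_rows --pt "0 0 0 0 0 0" --pt "0 0 0 0 0 0" --pt "0 0 0 0 0 0" --pt "0 0 0 0 0 0" --pt "0 0 0 0 0 0" --pt "0 0 0 0 0 0" --pt "0 0 -1 0 0 0" --pt "0 0 -2 0 0 0" --pt "0 0 -3.5 0 0 0" --pt "0 0 -4 0 0 0" --pt "0 0 -4 0 0 0" --pt "0 0 -2 0 0 0" --pt "0 0 0 0 0 0" --pt "0 0 0 0 0 0" --pt "0 0 0 0 0 0" --grip 6

```text
clock: 12.1
tool_pos: [0.5123, -0.3252, 0.2171]
orientation: [180.0, 0.0, -88.5]
force: [-1.3, -0.2, 0.3]
opening: 0.0599
gripper_force: 0.0
```

Run:
```python
from h import *
import pickle
st(); s=look("wrist",["plug","plug_grip","cell_center","pocket_free"],"w4")
pickle.dump(s,open("w4.pkl","wb"))
look("scene",["plug_grip","plug","cell_center"]);look("side",["cell_center","plug","plug_grip"])
```

```text
12.1 [ 0.5123 -0.3252  0.2171] [179.9962   0.0241 -88.4759] F [-1.3021 -0.2312  0.251 ] M [0.0523 0.1699 0.0017] op 0.05991416308484401 0.0
wrist [ 0.5142 -0.399   0.3561] [ 164.1625    0.0241 -178.4277]
wrist plug [ 0.5107 -0.3234  0.0049] 0.6
wrist plug_grip [ 0.5139 -0.3227  0.0519] 0.9
wrist cell_center [ 0.514  -0.2468  0.0546] 0.56
wrist pocket_free [ 0.5144 -0.323   0.0536] 0.54
scene [-0.3222 -0.6065  0.7182] [-122.6684   -0.1025  -53.3149]
scene plug_grip [ 0.3983 -0.1873  0.0457] 0.72
scene plug_grip [ 0.5111 -0.3307  0.0515] 0.65
scene plug_grip [0.562  0.0757 0.0469] 0.62
scene plug [0.5599 0.0717 0.0039] 0.74
scene plug [ 0.4024 -0.1885 -0.0016] 0.68
scene plug [ 0.5108 -0.3241  0.0049] 0.66
scene cell_center [ 0.5095 -0.2473  0.0548] 0.73
side [0.1629 0.646  0.6002] [-123.0721    1.0219 -154.1665]
side cell_center [ 0.5092 -0.2445  0.0586] 0.9
side plug [ 0.5596  0.0718 -0.0017] 0.88
side plug [ 0.4005 -0.1934  0.0034] 0.71
side plug [ 0.5157 -0.3231  0.0041] 0.68
side plug_grip [ 0.403  -0.189   0.0453] 0.85
side plug_grip [0.56   0.0688 0.0401] 0.75
side plug_grip [ 0.5101 -0.3225  0.0535] 0.48
```

View pics/w4.png

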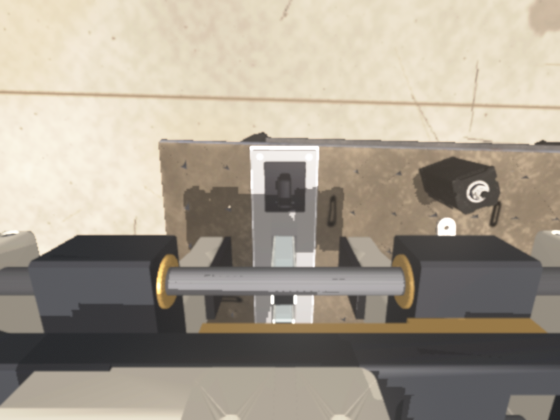

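The plug sits flat in its pocket (285,187), with its grip point at z ≈ 0.052 as expected. Next is the tall cell.

Call:
play_rows --pt "-1.5 0 0 0 0 0" --pt "-2.5 -0.1 0 0 0 0" --pt "-2.5 0 0 0 0 0" --pt "-1.57 0 0 0 0 0" --pt "0 0 1.5 0 0 0" --pt "0 0 3 0 0 0" --pt "0 0 3.5 0 0 0" --pt "0 0 3 0 0 0" --pt "0 0 2 0 0 0" --pt "0 0 0.9 0 0 0" --pt "0 0 0 0 0 0" --pt "0 0 0 0 0 0"

```text
clock: 13.75
tool_pos: [0.5121, -0.2449, 0.0786]
orientation: [-180.0, -0.0, -88.4]
force: [0.3, -0.2, 0.4]
opening: 0.06
gripper_force: 0.0
```

Call:
play_rows --pt "0 0 0 0 0 0" --pt "0 0 0 0 0 0" --pt "0 0 0 0 0 0" --pt "0 0 0 0 0 0" --pt "0 0 0 0 0 0" --pt "0 0 0 0 0 0" --pt "0 0 0 0 0 0" --pt "0 0 0 0 0 0" --pt "0 0 0 0 0 0" --pt "0 0 0 0 0 0" --grip 0

```text
clock: 14.58
tool_pos: [0.5117, -0.2448, 0.0784]
orientation: [-180.0, -0.0, -88.5]
force: [-1.8, 1.0, 5.8]
opening: 0.0238
gripper_force: 30.0
```

Call:
play_rows --pt "0 0 -0.5 0 0 0" --pt "0 0 -1.2 0 0 0" --pt "0 0 -2 0 0 0" --pt "0 0 -2.5 0 0 0" --pt "0 0 -3 0 0 0" --pt "0 0 -3 0 0 0" --pt "0 0 -2.5 0 0 0" --pt "0 0 -1.5 0 0 0" --pt "0 0 -0.8 0 0 0" --pt "0 0 0 0 0 0"

```text
clock: 15.42
tool_pos: [0.5121, -0.2448, 0.2497]
orientation: [-179.8, -0.0, -88.5]
force: [1.4, -0.6, -1.3]
opening: 0.024
gripper_force: 30.0
```

Call:
play_rows --pt "-0.8 -0.15 0 0 0 0" --pt "-1.6 -0.25 0 0 0 0" --pt "-2.4 -0.35 0 0 0 0" --pt "-3.2 -0.5 0 0 0 0" --pt "-3.5 -0.5 0 0 0 0" --pt "-3.5 -0.5 0 0 0 0" --pt "-3.5 -0.5 0 0 0 0" --pt "-3.5 -0.5 0 0 0 0" --pt "-3.5 -0.5 0 0 0 0" --pt "-3.5 -0.5 0 0 0 0" --pt "-3.5 -0.5 0 0 0 0" --pt "-3.5 -0.5 0 0 0 0" --pt "-3.5 -0.6 0 0 0 0" --pt "-3.2 -0.6 0 0 0 0" --pt "-2.8 -0.6 0 0 0 1.5" --pt "-1.8 -0.4 0 0 0 2.4" --pt "-0.9 -0.5 0 0 0 2.5" --pt "0 0 0 0 0 2.5" --pt "0 0 0 0 0 0" --pt "0 0 0 0 0 0"

```text
clock: 17.08
tool_pos: [0.5784, 0.2388, 0.2461]
orientation: [179.9, -0.1, -97.3]
force: [0.8, 0.5, -1.1]
opening: 0.0236
gripper_force: 30.0
```

Run:
```python
from h import *
import pickle
st(); s=look("wrist",["cell_center","guide_mouth"],"w5")
pickle.dump(s,open("w5.pkl","wb"))
s=look("scene",["cell_center","guide_mouth"]);s=look("side",["cell_center","guide_mouth"],"s5")
pickle.dump(s,open("s5.pkl","wb"))
g=cv2.resize(s["frame"][200:380,100:320,::-1],None,fx=2.5,fy=2.5); cv2.imwrite("pics/s5c.png",g)
```

```text
17.0833 [0.5784 0.2388 0.2461] [179.8614  -0.1148 -97.278 ] F [ 0.8339  0.4717 -1.1447] M [-0.0383  0.0905  0.0027] op 0.023598603709337255 29.96970444917679
wrist [0.5694 0.1659 0.3853] [164.3001  -0.1166 172.7726]
wrist cell_center [0.5788 0.2402 0.2215] 0.72
wrist guide_mouth [0.5716 0.253  0.082 ] 0.76
scene [-0.3222 -0.6065  0.7182] [-122.6684   -0.1025  -53.3149]
scene cell_center [0.5786 0.2352 0.221 ] 0.78
scene guide_mouth [0.576  0.2468 0.0793] 0.7
side [0.1629 0.646  0.6002] [-123.0721    1.0219 -154.1665]
side cell_center [0.5772 0.2369 0.2259] 0.9
side guide_mouth [0.5761 0.2489 0.0796] 0.76
```

View pics/w5.png

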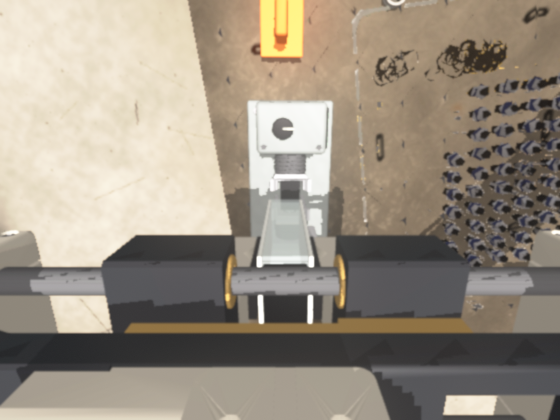

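The meter now appears upright under the tool, with its housing at (291,127), the guide rim near (290,180) and the held cell below (285,200 to 260). I'll measure the cell's foot edge and the meter lines.

Run:
```python
from h import *
import pickle
s=pickle.load(open("w5.pkl","rb"))
g=cv2.cvtColor(s["frame"],cv2.COLOR_RGB2GRAY)
M=R.from_euler("z",-7.4,degrees=True).as_matrix()[:2,:2]
c0=np.array([.5733,.2487]); t=np.array([.5784,.2388])
for l in cv2.createLineSegmentDetector().detect(g)[0][:,0]:
    m=(l[:2]+l[2:])/2
    if 240<m[0]<340 and 90<m[1]<236 and np.hypot(*(l[2:]-l[:2]))>13:
        o=[]
        for z,c in((.103,c0),(.08,c0),(.174,t)):
            w=ray(s,[l[:2],l[2:]],z)[:,:2]; o.append((1000*(w-c)@M).round(1).ravel())
        d=w[1]-w[0]; print(l.round(),*o,round((np.degrees(np.arctan2(d[1],d[0]))+45)%90-45,1))
g=cv2.resize(s["frame"][90:238,235:345,::-1],None,fx=4,fy=4,interpolation=cv2.INTER_CUBIC); cv2.imwrite("pics/w5c.png",g)
```

```text
[268. 200. 255. 266.] [22.4 -6.9 36.4 62.9] [23.6 -0.7 38.8 74.8] [ 12.1 -16.8  22.6  35.5] -18.8
[306. 173. 274. 173.] [-13.4 -32.3  15.8 -32.3] [-15.  -28.2  16.6 -28.2] [-14.7 -35.8   7.2 -35.8] -7.4
[280. 197. 279. 180.] [ 10.2  -9.5  11.8 -25.5] [ 10.4  -3.6  12.2 -20.9] [  3.  -18.8   4.2 -30.7] -1.6
[276. 180. 307. 179.] [ 14.6 -26.1 -14.7 -27.4] [ 15.3 -21.5 -16.4 -22.9] [  6.3 -31.2 -15.6 -32.1] -4.9
[305. 156. 305. 173.] [-12.7 -48.8 -13.1 -32.5] [-14.3 -46.1 -14.7 -28.5] [-14.1 -48.2 -14.4 -36. ] -5.9
[273. 174. 274. 156.] [ 16.7 -31.3  16.4 -48.8] [ 17.5 -27.1  17.2 -46. ] [  7.9 -35.    7.6 -48.1] -8.4
[259. 152. 319. 152.] [ 29.5 -52.  -25.6 -52. ] [ 31.3 -49.5 -28.2 -49.5] [ 17.4 -50.6 -23.8 -50.5] -7.4
[324. 196. 334. 186.] [-31.1 -10.4 -40.5 -19.9] [-34.2  -4.5 -44.3 -14.8] [-27.9 -19.4 -34.9 -26.5] 38.0
[328. 188. 332. 102.] [-35.3 -18.2 -35.6 -96. ] [-38.7 -12.9 -39.1 -97.1] [-31.1 -25.2 -31.3 -83.5] -7.6
[329. 109. 327. 147.] [-32.4 -89.6 -32.3 -56.8] [-35.6 -90.2 -35.5 -54.7] [-28.9 -78.7 -28.8 -54.2] -7.6
[247. 101. 249. 186.] [ 39.3 -96.8  39.6 -20.4] [ 42.  -9
[... 586 characters left out ...]
] [-16.4   4.1 -16.7  18.2] [-18.3  11.2 -18.6  26.4] [-16.9  -8.6 -17.1   2. ] -6.5
[250. 191. 250. 234.] [ 39.5 -15.6  39.9  28.8] [ 42.2 -10.2  42.6  37.9] [ 25.  -23.3  25.2  10. ] -7.8
[255. 147. 255. 113.] [ 33.1 -56.7  33.  -86.2] [ 35.2 -54.5  35.1 -86.5] [ 20.1 -54.   20.  -76.2] -7.6
[305. 218. 302. 199.] [-13.5  11.7 -10.8  -7. ] [-15.1  19.4 -12.2  -0.9] [-14.7  -2.9 -12.7 -16.9] 0.7
[258. 106. 259. 149.] [ 30.2 -92.6  30.  -54.4] [ 32.1 -93.4  31.9 -52.1] [ 18.  -80.9  17.8 -52.4] -7.1
[299. 202. 308. 253.] [ -8.   -4.7 -18.   48.8] [ -9.2   1.7 -20.   59.5] [-10.6 -15.1 -18.1  24.9] 3.2
[277. 224. 297. 224.] [13.7 17.7 -5.9 17.7] [14.3 25.9 -6.9 25.9] [ 5.6  1.6 -9.   1.6] -7.5
```

View pics/w5c.png

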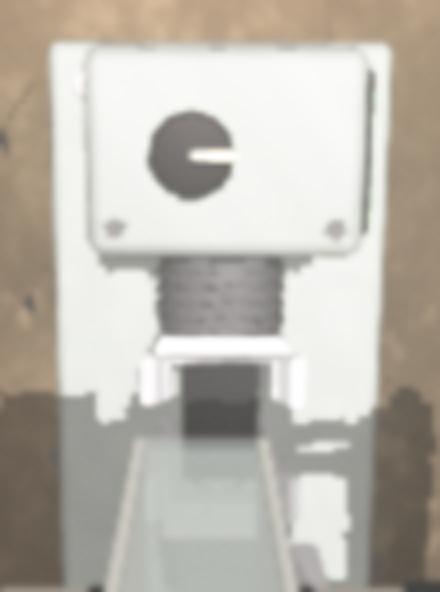

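Call:
play_rows --pt "-0.44 0.27 0 0 0 0.15" --pt "-0.4 0.27 0 0 0 0" --pt "0 0 1 0 0 0" --pt "0 0 2 0 0 0" --pt "0 0 2 0 0 0" --pt "0 0 2 0 0 0" --pt "0 0 1.4 0 0 0" --pt "0 0 0.7 0 0 0" --pt "0 0 0.4 0 0 0" --pt "0 0 0 0 0 0" --pt "0 0 0 0 0 0"

```text
clock: 18.45
tool_pos: [0.5753, 0.2481, 0.1536]
orientation: [-180.0, 0.0, -97.5]
force: [0.4, -0.2, -0.4]
opening: 0.024
gripper_force: 30.0
```

Call:
play_rows --pt "0 0 0.25 0 0 0" --pt "0 0 0.25 0 0 0" --pt "0 0 0 0 0 0" --pt "0 0 0 0 0 0"

```text
clock: 18.78
tool_pos: [0.575, 0.2478, 0.1483]
orientation: [-180.0, 0.0, -97.5]
force: [0.2, -0.8, -1.5]
opening: 0.0238
gripper_force: 30.0
```

Run:
```python
from h import *
import pickle
st(); s=look("wrist",["cell_center","guide_mouth"])
pickle.dump(s,open("w6.pkl","wb"))
look("scene",["cell_center","guide_mouth"]);s=look("side",["cell_center","guide_mouth"])
w=get_obs
g=cv2.resize(s["frame"][200:380,100:320,::-1],None,fx=2,fy=2)
h=cv2.resize(pickle.load(open("w6.pkl","rb"))["frame"][60:240,200:380,::-1],None,fx=2,fy=2)
cv2.imwrite("pics/c6.png",np.hstack([g,h])[:, :800])
```

```text
18.7833 [0.575  0.2478 0.1483] [-179.9878    0.014   -97.5141] F [ 0.2121 -0.7602 -1.4973] M [ 0.0302  0.1043 -0.0278] op 0.02381491272233789 29.969506859779358
wrist [0.5653 0.1747 0.2873] [164.1714   0.0335 172.5327]
wrist cell_center [0.5753 0.2472 0.1272] 0.8
scene [-0.3222 -0.6065  0.7182] [-122.6684   -0.1025  -53.3149]
scene cell_center [0.5742 0.2439 0.1239] 0.84
scene guide_mouth [0.5738 0.2479 0.0798] 0.8
side [0.1629 0.646  0.6002] [-123.0721    1.0219 -154.1665]
side cell_center [0.5728 0.2507 0.1259] 0.88
side cell_center [ 0.5081 -0.3226  0.0531] 0.44
side guide_mouth [0.577  0.2467 0.0791] 0.74
```

View pics/c6.png

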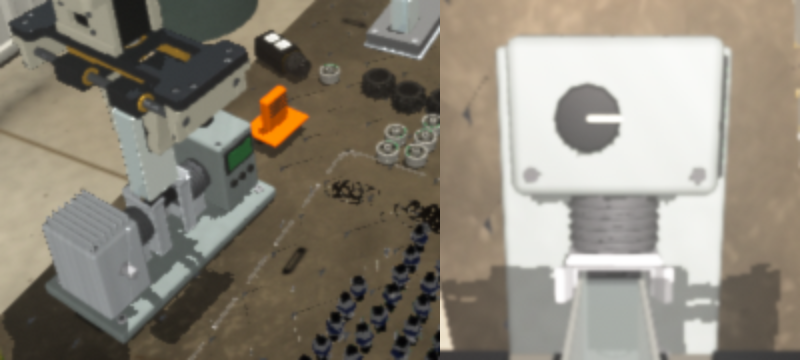

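The cell's foot (578 to 648 in the right crop) is centred in the guide mouth (565 to 663). No contact force shows so far, so I'll lower slowly.

Call:
play_rows --pt "0 0 0.25 0 0 0" --pt "0 0 0.25 0 0 0" --pt "0 0 0.25 0 0 0" --pt "0 0 0 0 0 0" --pt "0 0 0 0 0 0"

```text
clock: 19.65
tool_pos: [0.5748, 0.2477, 0.1402]
orientation: [180.0, -0.0, -97.5]
force: [-0.1, -1.0, -1.1]
opening: 0.0238
gripper_force: 30.0
```

```bash
python3 -c "
from h import *
st()"
```

```text
19.65 [0.5748 0.2477 0.1402] [179.9735  -0.0295 -97.517 ] F [-0.1148 -0.9882 -1.1447] M [0.0284 0.1217 0.0081] op 0.023794639327743873 29.969659745693207
```

Call:
play_rows --pt "0 0 0.2 0 0 0" --pt "0 0 0.2 0 0 0" --pt "0 0 0.2 0 0 0" --pt "0 0 0 0 0 0" --pt "0 0 0 0 0 0"

```text
clock: 20.07
tool_pos: [0.5749, 0.2478, 0.1344]
orientation: [180.0, -0.0, -97.5]
force: [-0.2, -0.1, -1.0]
opening: 0.0235
gripper_force: 30.0
```

Call:
play_rows --pt "0 0 0.25 0 0 0" --pt "0 0 0.25 0 0 0" --pt "0 0 0.25 0 0 0" --pt "0 0 0 0 0 0" --pt "0 0 0 0 0 0"

```text
clock: 20.48
tool_pos: [0.5752, 0.248, 0.1273]
orientation: [-180.0, 0.0, -97.5]
force: [-0.1, 0.9, 3.4]
opening: 0.0243
gripper_force: 30.0
```

Call:
play_rows --pt "0 0 0.25 0 0 0" --pt "0 0 0.25 0 0 0" --pt "0 0 0.25 0 0 0" --pt "0 0 0.25 0 0 0" --pt "0 0 0.25 0 0 0" --pt "0 0 0.25 0 0 0" --pt "0 0 0.2 0 0 0" --pt "0 0 0 0 0 0" --pt "0 0 0 0 0 0"

```text
clock: 21.23
tool_pos: [0.5752, 0.248, 0.1101]
orientation: [-180.0, 0.0, -97.5]
force: [-1.4, 0.7, 5.2]
opening: 0.0236
gripper_force: 30.0
```

Call:
play_rows --pt "0 0 0.15 0 0 0" --pt "0 0 0.15 0 0 0" --pt "0 0 0 0 0 0" --pt "0 0 0 0 0 0"

```text
clock: 21.57
tool_pos: [0.5752, 0.248, 0.1074]
orientation: [-180.0, 0.0, -97.5]
force: [-1.4, 1.1, 7.4]
opening: 0.0242
gripper_force: 30.0
```

```bash
python3 -c "
from h import *
st()
for c in ('scene','side'): look(c,['cell_center','shutter'])"
```

```text
21.5667 [0.5752 0.248  0.1074] [-179.9632    0.0209  -97.502 ] F [-1.406   1.069   7.4143] M [0.1197 0.6052 0.023 ] op 0.024194059223174344 29.97059941291809
scene [-0.3222 -0.6065  0.7182] [-122.6684   -0.1025  -53.3149]
scene cell_center [0.5745 0.2453 0.0816] 0.78Traceback (most recent call last):
  File "<string>", line 4, in <module>
    for c in ('scene','side'): look(c,['cell_center','shutter'])
                               ~~~~^^^^^^^^^^^^^^^^^^^^^^^^^^^^^
  File "h.py", line 10, in look
    for d in spot_point(cam,t)[:3]: print(cam,t,np.array(d["position"]),round(d["score"],2))
             ~~~~~~~~~~^^^^^^^
ValueError: it knows: cell_center, cell_windows, guide_mouth, meter, plug, plug_grip, pocket_free, short_cell_center
```

Nearly at the stop. I'll press on in 0.5 mm steps until the force shows the stop.

Call:
play_rows --pt "0 0 0.05 0 0 0" --pt "0 0 0 0 0 0" --pt "0 0 0.05 0 0 0" --pt "0 0 0 0 0 0" --pt "0 0 0 0 0 0"

```text
clock: 22.08
tool_pos: [0.5753, 0.248, 0.1073]
orientation: [-179.9, 0.0, -97.5]
force: [-3.7, 0.3, 13.7]
opening: 0.0244
gripper_force: 30.0
```

Call:
play_rows --pt "0 0 0.02 0 0 0" --pt "0 0 0 0 0 0" --pt "0 0 0 0 0 0" --pt "0 0 0 0 0 0" --pt "0 0 0 0 0 0" --pt "0 0 0 0 0 0"

```text
clock: 22.58
tool_pos: [0.5753, 0.248, 0.1073]
orientation: [-179.9, 0.0, -97.5]
force: [-4.2, -0.5, 14.9]
opening: 0.0236
gripper_force: 30.0
```

```bash
python3 -c "
from h import *
st()
for c in ('scene','side','wrist'): s=look(c,['cell_center','plug','short_cell_center'],'f'+c)
s=snapshot('side')
cv2.imwrite('pics/fin.png',cv2.resize(s['frame'][170:370,100:360,::-1],None,fx=3,fy=3))"
```

```text
22.5833 [0.5753 0.248  0.1073] [-179.936     0.0338  -97.4873] F [-4.1777 -0.4943 14.8895] M [-0.1757  1.9579 -0.0394] op 0.023559569002357242 29.975317418575287
scene [-0.3222 -0.6065  0.7182] [-122.6684   -0.1025  -53.3149]
scene cell_center [0.5731 0.2458 0.0827] 0.67
scene plug [0.5606 0.0728 0.0014] 0.72
scene plug [ 0.5161 -0.3191 -0.0011] 0.61
scene plug [0.5756 0.2456 0.083 ] 0.26
scene short_cell_center [ 0.505  -0.1638  0.0362] 0.6
side [0.1629 0.646  0.6002] [-123.0721    1.0219 -154.1665]
side cell_center [0.5743 0.2498 0.085 ] 0.91
side plug [ 0.4017 -0.1928  0.0052] 0.77
side plug [ 0.5627  0.0728 -0.0024] 0.76
side plug [ 0.5139 -0.3216  0.0051] 0.67
side short_cell_center [ 0.5136 -0.1649  0.036 ] 0.69
wrist [0.5655 0.1748 0.2464] [164.1501   0.088  172.5635]
wrist cell_center [0.5769 0.2464 0.0805] 0.71
```

View pics/fin.png

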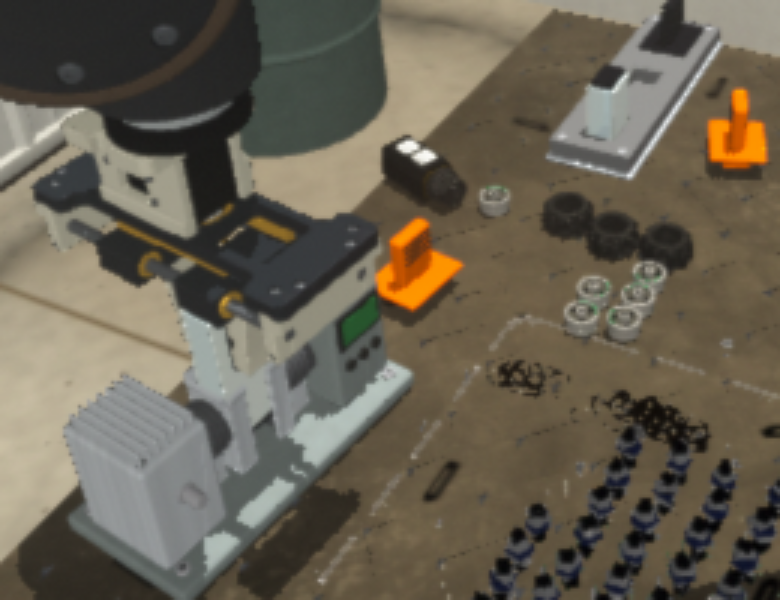

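The cell is fully down in the guide at (240,350), still gripped. The plug is seated in the rack at (680,30) and the short cell is untouched at (607,100). I'm handing the job in.

```bash
python3 -c "
from plant import *
print(close_job())"
```

```text
the job is handed in; nothing more can be done
None
```

I handed the job in at about 23 s: the plug is seated in the rack's empty pocket, and the tall cell, gripped by its frosted faces, is held on the shutter stop at about 15 N; the short cell was left in its pocket.

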